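# Clear a dried clay plug from a hand extruder barrel

## Task

A plug of dried clay is stuck in the hand extruder's barrel. Take the slim wooden ram, the one that fits the bore, find your way in at the wide mouth and push the plug out of the far end into the reclaim tray. The barrel lies slack and is soft aluminium, so feel for its line and guide the ram gently, never forcing it against the barrel or the brittle plug; then lay the ram back in its empty place on the rack and leave the other things where they are.

Things in the scene. Friction and masses are not known exactly. Their poses are not given: they have to be found in the camera images.
- extruder: Hand extruder: an aluminium barrel, 150 mm long, 34 mm outside, bore 26 mm, in a plywood cradle (132 x 110 mm, screws up to z = 79 mm). Origin: centre of the cradle on the table; x points from mouth to outlet, z up. Nominal bore: y = 0, z = 60, from mouth x = -80 to outlet x = +70 mm. This is the cradle's pose: the barrel's slant is not in it. Over 7 N against the soft barrel bruises it.
- rear_point (a point): Point on the bore's axis inside the tight rear clamp, at x = 45, y = 0, z = 60 mm of the extruder. However the barrel slants, its axis passes through here, 125 mm from the mouth and 25 mm from the outlet.
- front_point (a point): Nominal centre of the mouth, a point of the cradle (x = -80, y = 0, z = 60 mm of the extruder). The front fork is slack: the true mouth sits up to 7 mm from here, sideways, up or down, and the bore slants to match; the barrel stays as it lies. The mouth's flange is 44 mm across, 14 mm long; a funnel narrows from 36 to 26 mm in its first 6 mm.
- plug: Dry terracotta-brown clay plug, a cylinder 24 mm across and 26 mm long, its axis along the bore. Origin: its centre, at the start 114 to 130 mm inside the mouth. It sticks by friction along the whole bore: about 5 to 13 N of steady push moves it; over 20 N crumbles it. It falls free once its near face is past the outlet.
- ram: The slim ram, plain beech, 264 mm long, 95 g. Origin: centre of its flat-sided handle (100 mm long, 24 wide, 28 high); x points to the tip. A round shoulder 42 mm across spans x = 50 to 58 mm, then a round shank 23 mm thick and 156 mm long ends at x = 214 mm, its last 4 mm chamfered to 17 mm. It lies level on the rack, its axis 60 mm above the table.
- ram_tip (a point): Middle of the slim ram's tip face, at x = 214 mm of the ram.
- big_ram: A thicker beech ram for another extruder (shank 32 mm, shoulder 50 mm, handle 30 mm wide and 37 mm high), in the other place of the rack. It does not fit this bore. Origin: centre of its handle; x points to its tip.
- rack: Wooden rack with two places, base 230 x 170 x 12 mm. Origin on the table; x points as the rams' tips. Places along x at y = +50 and -50 mm; either may hold the slim ram, its handle's centre near x = -80, z = 60 mm. Each has a rear support for the handle's tail (x = -129 to -111, top z = 46 mm) and a front one for the shank (x = 61 to 79, top z = 48.5 mm), with lips 10 mm high 20 mm either side.
- tray: Grey reclaim tray under the outlet, 140 mm (x) by 150 mm (y), walls 4 mm thick and 28 mm high, fixed. Origin: middle of its underside; x as the extruder's.
- cap: Bystander: the barrel's loose end ring, aluminium, 48 mm across, 18 mm high. Origin: centre of its underside.
- die: Bystander: steel die disc, 33 mm across, 5 mm thick. Origin: centre of its underside.
- sponge: Bystander: yellow foam block, 75 x 55 x 35 mm. Origin: centre of its underside.
- carver: Bystander: wooden carving tool 150 mm long, 12 mm thick, lying flat. Origin: on its axis; x points to its wire loop.

How it is judged:
By the outcome, as a careful person would: the job done as asked, in the order asked, and still so for the second after the job is handed in, with the robot touching nothing.
It also fails if it takes over 72 s, if anything falls off the work surface, if the arm or the gripper's body presses on something with over 40 N, if the wrist force passes 120 N, or if a joint passes its speed limit or range.

## Robot

A 6-joint arm with a two-finger parallel gripper is mounted at the origin on the work surface. World frame = base frame: x ahead of the robot, y to its left, z up, the work surface at z = 0. Lengths are in mm, angles in rad, forces in N, time in s.
With the tool pointing down it reaches from about 350 to 800 mm from the base axis. Payload 7.3 kg.
Tool frame: the origin (TCP) lies on the centre line of the jaws, within the pads' length; the fingertips stand 22 mm ahead of it and the grasp point (between the pads) lies 3 mm ahead of it (robot.tip_reach is the distance from the TCP to the fingertips, in mm); z points along the fingers, y is the line along which they close (so a half turn about z gives the same grasp; the last joint's range is limited). The gripper opens to 85 mm and grips with 20 to 120 N. Pads are 22 mm wide; open, the fingers measure 114 mm over their backs; the gripper's body (76 mm by 85 mm) begins 54 mm behind the grasp point. The pads swing forward as they close: fully open they stand 13 mm farther back than shut.
Start: joints at [-1.448, 0.342, 1.524, -0, 1.275, -0.146], TCP at [139.448, -506.159, 253.322] pointing down, gripper open.
Joint ranges: [-2.53, 2.53], [-0.77, 2.02], [0.04, 2.7], [-1, 4.14], [0.28, 2.66], [-3.11, 3.11]. Speed limits (rad/s): [2.57, 2.57, 3.14, 3.14, 3.14, 3.14].

## Interface

Orientations are given as a unit quaternion [x, y, z, w].
In Python, from station import robot gives the robot as it stands.
- The arm moves only by the shell command python3 -m crank 'ROWS' [FORCE]. ROWS is JSON, a list of rows, each an object of numbers: "tx", "ty", "tz": the shift along the tool's x, y, z in m; "ax", "ay", "az": the turn, a rotation vector about the tool's x, y, z in degrees; "grip": the opening, from 0 (shut) to 1 (fully open). A call has 1 to 12 rows; each row shifts and turns the commanded pose from where the row before left it, along the tool's axes as they then stand; what a row does not reach is not made up. A row lasts 1/8 s, in which the tool goes at most 62.5 mm and 10.7 degrees, less where a joint would pass 70% of its speed; a pose out of reach is approached as far as the arm can. A call with a gripper value outside its range is refused whole. The fingers move at their own pace and stop on an object; FORCE is the grip in N (left out, the last holds). Time passes only in rows, so rows that do not move let the fingers close. It gives the time, the measured TCP pose, the force, the opening and the grip force at its end, in the units of the state.
- robot.state(): the state, without advancing time (a new reading comes with each control period).
- robot.capture(name): name is "scene" or "top"; returns (picture, depth): 384x512x3 uint8, red, green, blue; 384x512 float32, mm along the optical axis (not along the pixel's ray), 0 where there is no reading.
- robot.camera_params(name): a dict with "fx", "fy", "cx", "cy" (pixels), "camera_from_world" (4x4, takes a point from world to camera coordinates). Camera axes: x right, y up, looking along -z (the intrinsics and any distortion apply to the point x, -y, -z); pixel columns grow to the right and rows downward; lengths in mm; the calibration is good to about 2 mm. A picture is of the moment at which its call begins. camera_params takes no time and is no camera call.
- robot.job_done(): hands the job in; it is judged then, once.
Trained networks look in the newest picture that a camera, given by its name, has taken for a name from the list of things; names that differ only in an ending like _2 or _b are one class to them, and where a whole thing is asked for, a point or a joint stands for the part that bears it (a point fixed in the world has none). Each returns a list of dicts, best first, with "confidence" (0 to 1); they miss things now and then, are a little off and sometimes report something else, mostly with a low value. They report only what shows in the picture. A call takes as long as a camera call.
- robot.regions_of(camera, label): "region" (384x512 bool, what is visible of it) and "box" ([left, top, width, height] in pixels, round what is visible of it).
- robot.pinpoint(camera, label): "xy" ([column, row] in pixels: a listed point, or the origin of a listed thing).
The state is a dict: "time": time; "joint_positions": joint angles; "joint_velocities": joint speeds; "effort": joint torques, N m; "tcp_pos": TCP position; "ee_rot": TCP orientation; "contact_force": force on the tool from outside, world axes, zero at the start; "torque": the same for the moment, N m; "finger_gap": finger opening in mm; "grip_force": force on a finger pad.
Only numpy, scipy, OpenCV 4.12 (cv2) and the standard library are available. Lean on these libraries where they do the work, as an engineer would, in place of code of your own. Each camera call takes 0.05 s, during which the arm holds its last target. There are 200 camera calls.

## Working session

There is one attempt and no reset: what is moved stays moved. The work goes in short steps, Python scripts to look and compute and a shell command to move; the robot and the scene stay as the last step left them, time stands still between calls to the robot, and variables do not carry over. Pictures are saved under pics/ and viewed, at most 10 in all, crops included, and the job is handed in when it is done.

```bash
ls; mkdir -p pics; cat > h.py <<'E'
import numpy as np,cv2
from station import robot
from scipy.spatial.transform import Rotation as R
def save(n,im): cv2.imwrite(f'pics/{n}.png',im[:,:,::-1])
def cam(c):
    p=robot.camera_params(c); return p,np.array(p["camera_from_world"])
def unproj(c,u,v,d):
    p,T=cam(c); u,v,d=map(lambda a:np.asarray(a,float),(u,v,d))
    P=np.stack([(u-p['cx'])/p['fx']*d,-(v-p['cy'])/p['fy']*d,-d],-1)
    return (P-T[:3,3])@T[:3,:3]
def proj(c,X):
    p,T=cam(c); q=np.asarray(X)@T[:3,:3].T+T[:3,3]
    return np.stack([p['cx']+p['fx']*q[...,0]/-q[...,2],p['cy']+p['fy']*q[...,1]/q[...,2]],-1)
def ray(c,u,v):
    a=unproj(c,u,v,0.);b=unproj(c,u,v,1.); return a,(b-a)/np.linalg.norm(b-a)
def tri(r1,r2):
    (a,d),(b,e)=r1,r2
    s=np.linalg.lstsq(np.stack([d,-e],1),b-a,rcond=None)[0]
    p,q=a+s[0]*d,b+s[1]*e; return (p+q)/2,np.linalg.norm(p-q)
E
python3 - <<'E'
from h import *
ims=[]
for c in ("scene","top"):
    im,d=robot.capture(c); np.savez(f'/tmp/{c}.npz',im=im,d=d); save(c,im)
    p,T=cam(c); print(c,{k:v for k,v in p.items() if k!='camera_from_world'}, (-T[:3,:3].T@T[:3,3]).round(),(d==0).mean())
for l in ["extruder","rear_point","front_point","plug","ram","ram_tip","big_ram","rack","tray","cap","die","sponge","carver"]:
    pts=[]
    for c in ("scene","top"):
        r=robot.pinpoint(c,l)
        print(l,c,[(np.round(x['xy'],1).tolist(),round(x['confidence'],2)) for x in r[:2]])
        if r: pts.append(ray(c,*r[0]['xy']))
    if len(pts)==2: x,e=tri(*pts);print('   ',x.round(1),e.round(1))
print(robot.state())
E
```

```text
pics
scene {'fx': 449.5421529172669, 'fy': 449.5421529172669, 'cx': 256.14757964234667, 'cy': 189.41112116066793} [1338.  181.  830.] 0.004053751627604167
top {'fx': 438.74263673643696, 'fy': 438.74263673643696, 'cx': 260.13273021757794, 'cy': 193.33231424339212} [ 458.  -28. 1163.] 0.004277547200520833
extruder scene [([164.3, 194.1], 0.66)]
extruder top [([347.6, 180.9], 0.69)]
    [ 576.  -255.9   -0.7] 6.3
rear_point scene [([144.0, 173.6], 0.91)]
rear_point top [([369.2, 176.6], 0.88), ([399.6, 177.9], 0.65)]
    [ 580.6 -298.5   65.6] 8.5
front_point scene [([193.6, 181.0], 0.6)]
front_point top [([321.3, 181.6], 0.63)]
    [ 567.4 -175.1   58.2] 0.0
plug scene []
plug top []
ram scene [([421.5, 211.4], 0.66)]
ram top [([102.0, 197.0], 0.86)]
    [528.9 381.4  57.3] 2.7
ram_tip scene [([330.6, 198.7], 0.69)]
ram_tip top [([189.7, 186.4], 0.59)]
    [553.8 162.5  67.8] 12.6
big_ram scene [([411.2, 177.7], 0.76)]
big_ram top [([107.7, 232.5], 0.56), ([266.4, 238.0], 0.51)]
    [440.  353.8  81. ] 2.1
rack scene [([379.4, 208.3], 0.77)]
rack top [([145.5, 216.3], 0.71)]
    [480.8
[... 660 characters left out ...]
t_positions': array([-1.44798004e+00,  3.41993140e-01,  1.52412823e+00, -9.61920772e-06,
        1.27541230e+00, -1.46005878e-01]), 'joint_velocities': array([ 0.00058859,  0.00052613, -0.00091375, -0.00048486,  0.00054385,
       -0.00011678]), 'effort': array([-4.49470663e-04, -4.33568573e+01, -2.46273530e+01, -2.17320089e-04,
        3.02852322e-04, -1.71494616e-06]), 'tcp_pos': array([ 139.45380193, -506.13982886,  253.31519852]), 'ee_rot': array([ 9.90980234e-01,  1.34008114e-01, -4.94298030e-06,  2.94366918e-05]), 'contact_force': array([-0.6668959 ,  1.2461745 , -0.09352773]), 'torque': array([-0.02283771,  0.00658943,  0.00603365]), 'grip_force': 0.0, 'finger_gap': 85.15205515858754}
```

View pics/scene.png

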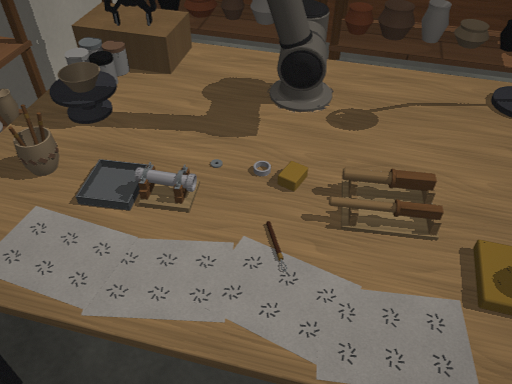

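View pics/top.png

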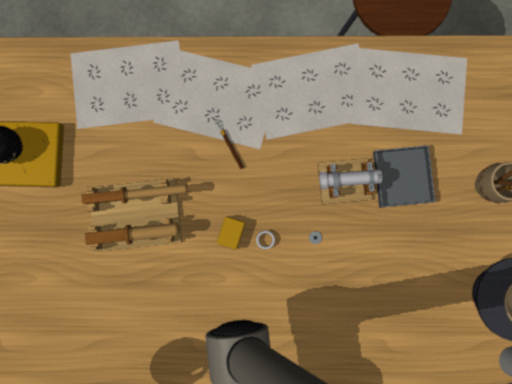

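```bash
cat >> h.py <<'E'
def cloud(c,d):
    v,u=np.mgrid[:384,:512]; P=unproj(c,u,v,d); P[d==0]=np.nan; return P
E
python3 - <<'E'
from h import *
for c in ("scene","top"):
    z=np.load(f'/tmp/{c}.npz'); P=cloud(c,z['d']); X=P.reshape(-1,3)
    m=(X[:,0]>350)&(X[:,0]<600)&(abs(X[:,1])<150)&(abs(X[:,2])<8)
    A=np.c_[X[m,:2],np.ones(m.sum())]; s=np.linalg.lstsq(A,X[m,2],rcond=None)[0]
    print(c,'table',s,'rms',(X[m,2]-A@s).std(), 'z at 550,-250',s@[550,-250,1],s@[500,350,1])
    for l in ["extruder","plug","ram","big_ram","tray","ram_tip"]:
        r=robot.regions_of(c,l)
        for k,x in enumerate(r[:2]):
            q=P[x['region']]; q=q[np.isfinite(q[:,0])]
            np.save(f'/tmp/{l}_{c}_{k}.npy',q)
            print(c,l,round(x['confidence'],2),x['box'],len(q),np.percentile(q,[2,50,98],axis=0).round(0).tolist())
im=[]
for c,(x0,y0,w,h) in (("scene",(130,155,80,60)),("top",(310,140,80,60))):
    im.append(cv2.resize(np.load(f'/tmp/{c}.npz')['im'][y0:y0+h,x0:x0+w],None,fx=7,fy=7,interpolation=cv2.INTER_CUBIC)[:, :400*7])
a=np.vstack([i[:300*1+0] if 0 else cv2.resize(i,(400,300)) for i in im])
b=[]
for c,(x0,y0,w,h) in (("scene",(325,160,120,90)),("top",(80,175,120,90))):
    b.append(cv2.resize(np.load(f'/tmp/{c}.npz')['im'][y0:y0+h,x0:x0+w],(400,300),interpolation=cv2.INTER_CUBIC))
save('crops',np.hstack([a,np.vstack(b)]))
E
```

```text
scene table [-1.22365823e-03 -2.45746443e-04  1.12699430e+00] rms 1.7030542464095013 z at 550,-250 0.5154188787293305 0.42915392489537396
scene extruder 0.69 [136.0, 164.5, 65.6, 48.3] 2259 [[539.0, -312.0, 5.0], [593.0, -240.0, 41.0], [632.0, -173.0, 80.0]]
scene ram 0.95 [332.6, 195.1, 112.3, 23.3] 1259 [[518.0, 174.0, 51.0], [542.0, 322.0, 69.0], [560.0, 422.0, 78.0]]
scene big_ram 0.79 [341.0, 168.2, 96.4, 20.9] 1418 [[416.0, 191.0, 48.0], [445.0, 315.0, 76.0], [462.0, 409.0, 86.0]]
scene tray 0.97 [78.2, 161.3, 67.8, 47.2] 2327 [[512.0, -466.0, 1.0], [593.0, -405.0, 6.0], [665.0, -321.0, 29.0]]
scene ram_tip 0.71 [329.4, 195.8, 114.3, 25.3] 1427 [[472.0, 173.0, 12.0], [542.0, 323.0, 69.0], [560.0, 423.0, 78.0]]
top table [-0.00098164 -0.00096776 -0.58946204] rms 2.2179884736418094 z at 550,-250 -0.8874257823458627 -1.4189982009650066
top extruder 0.94 [318.7, 156.9, 62.9, 45.5] 2375 [[521.0, -320.0, 4.0], [570.0, -247.0, 40.0], [626.0, -176.0, 80.0]]
top ram 0.93 [80.1, 180.9, 107.9, 18.3] 960 [[516.0, 170.0, 58.0], [536.0, 312.0, 70.0], [554.0, 421.0, 77.0]]
top ram 0.68 [85.3, 179.2, 97.0, 72.2] 3668 [[398.0, 198.0, 5.0], [490.0, 308.0, 11.0], [570.0, 417.0, 58.0]]
top big_ram 0.78 [86.8, 219.9, 92.8, 27.5] 1245 [[414.0, 187.0, 12.0], [436.0, 299.0, 79.0], [461.0, 404.0, 86.0]]
top tray 0.67 [371.5, 147.3, 64.0, 60.2] 3122 [[513.0, -467.0, -1.0], [585.0, -404.0, 4.0], [659.0, -329.0, 29.0]]
top ram_tip 0.56 [86.3, 181.2, 99.2, 22.4] 1056 [[516.0, 170.0, 12.0], [536.0, 307.0, 70.0], [556.0, 419.0, 76.0]]
top ram_tip 0.48 [217.7, 121.3, 27.1, 45.9] 214 [[611.0, 28.0, 2.0], [665.0, 58.0, 9.0], [728.0, 89.0, 14.0]]
```

View pics/crops.png

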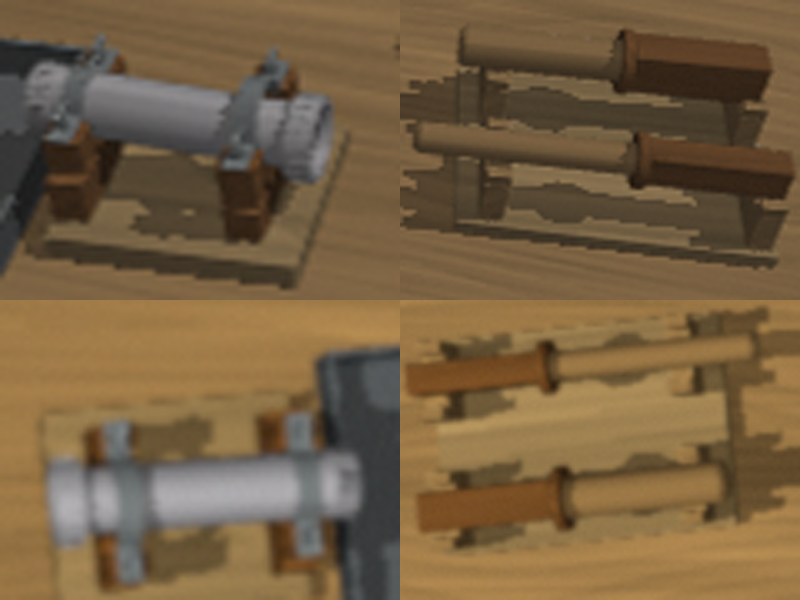

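```bash
cat >> h.py <<'E'
from scipy.optimize import least_squares
def fitcyl(q,r,p0,p1,tol=4,n=4):
    """axis through planes y=p0[1], y=p1[1]; returns two points. axis mostly along y"""
    x=np.array([p0[0],p0[2],p1[0],p1[2]],float); y0,y1=p0[1],p1[1]
    for t in [2.5*tol]*2+[tol]*n:
        def ends(x): return np.array([x[0],y0,x[1]]),np.array([x[2],y1,x[3]])
        def dist(x,q):
            a,b=ends(x);d=(b-a)/np.linalg.norm(b-a);w=q-a;return np.linalg.norm(w-np.outer(w@d,d),axis=1)-r
        qq=q[abs(dist(x,q))<t]
        x=least_squares(lambda x:dist(x,qq),x,loss='soft_l1',f_scale=1).x
    return *ends(x),len(qq),dist(x,qq).std()
E
cat > fit.py <<'E'
from h import *
for c in ("scene","top"):
    z=np.load(f'/tmp/{c}.npz'); P=cloud(c,z['d']); im=z['im'].astype(int)
    grey=(im.max(2)-im.min(2)<35)
    B=P[grey&(P[...,2]>45)]; B=B[(B[:,1]<-150)&(B[:,1]>-340)&(B[:,0]>530)&(B[:,0]<620)]
    mid=B[(B[:,1]<-222)&(B[:,1]>-275)]
    a,b,n,s=fitcyl(mid,17,(567,-180,60),(578,-300,60)); print(c,'barrel mid',a.round(1),b.round(1),n,s.round(2), 'yrange',np.percentile(B[:,1],[.5,99.5]).round(1))
    fl=B[B[:,1]>-192]; print('  flange n',len(fl))
    Rm=P[(P[...,2]>45)&(P[...,1]>160)&(P[...,1]<440)&(P[...,0]>495)&(P[...,0]<580)]
    sh=Rm[(Rm[:,1]>180)&(Rm[:,1]<310)]
    a,b,n,s=fitcyl(sh,11.5,(552,175,60),(533,330,60)); print(c,'shank',a.round(1),b.round(1),n,s.round(2),'yr',np.percentile(Rm[:,1],[1,99]).round(1))
    d=(a-b)/np.linalg.norm(a-b); t=(Rm-b)@d; print('  along extents from y=330 point',np.percentile(t,[.5,99.5]).round(1), 'height of handle top',np.median(Rm[(t<-10)&(abs((Rm-b)@np.array([d[1],-d[0],0]))<8),2]).round(1))
    hist=[np.percentile(np.linalg.norm((Rm-b)-np.outer(t,d),axis=1)[(t>k)&(t<k+5)],95).round(0) for k in range(0,40,5)]; print(hist)
E
python3 fit.py
```

```text
scene barrel mid [ 571.5 -180.    56.7] [ 579.4 -300.    60.5] 263 1.54 yrange [-320.5 -171.1]
  flange n 155
scene shank [550.1 175.   60.5] [533.5 330.   60.2] 539 1.52 yr [169.5 425.8]
  along extents from y=330 point [-96.4 164.1] height of handle top 74.4
[np.float64(22.0), np.float64(22.0), np.float64(14.0), np.float64(15.0), np.float64(14.0), np.float64(14.0), np.float64(14.0), np.float64(14.0)]
top barrel mid [ 571.5 -180.    54. ] [ 579.6 -300.    60. ] 281 1.53 yrange [-321.9 -173.1]
  flange n 122
top shank [549.6 175.   58.6] [534.  330.   58.3] 460 1.58 yr [166.  423.4]
  along extents from y=330 point [-94.4 165.8] height of handle top 72.5
[np.float64(22.0), np.float64(23.0), np.float64(21.0), np.float64(15.0), np.float64(13.0), np.float64(13.0), np.float64(13.0), np.float64(14.0)]
```

```bash
cat >> h.py <<'E'
def plan(target,xdir=None):
    """print tool-frame turn (deg rotvec, done first) and shift in m (after turn) to reach target TCP with tool x along xdir, z as near down as possible"""
    s=robot.state(); R0=R.from_quat(s['ee_rot']).as_matrix(); p=s['tcp_pos']
    R1=R0
    if xdir is not None:
        x=np.array(xdir,float);x/=np.linalg.norm(x); y=np.cross([0,0,-1],x);y/=np.linalg.norm(y); R1=np.stack([x,y,np.cross(x,y)],1)
    print('t',round(s['time'],2),'tcp',p.round(1),'turn',np.degrees(R.from_matrix(R0.T@R1).as_rotvec()).round(2),'shift m',((np.asarray(target)-p)@R1/1000).round(4),'F',s['contact_force'].round(1),'gap',round(s['finger_gap'],1))
E
python3 -c "
from h import *
plan([528.7,378.7,253],[-.1027,.9947,0])"
```

```text
t 2.0 tcp [ 139.4 -506.2  253.3] turn [  0.     0.   -80.49] shift m [8.402e-01 4.781e-01 3.000e-04] F [ 0.3 -0.6  0.6] gap 85.4
```

```bash
python3 -m crank '[{"az":-10.06},{"az":-10.06},{"az":-10.06},{"az":-10.06},{"az":-10.06},{"az":-10.06},{"az":-10.06},{"az":-10.06},{"ty":0.05},{"ty":0.05},{"ty":0.05},{"ty":0.05}]' && python3 -m crank '[{"tx":0.05,"ty":0.02},{"tx":0.05,"ty":0.02},{"tx":0.05,"ty":0.02},{"tx":0.05,"ty":0.02},{"tx":0.05,"ty":0.02},{"tx":0.05,"ty":0.02},{"tx":0.05,"ty":0.02},{"tx":0.05,"ty":0.02},{"tx":0.05,"ty":0.02},{"tx":0.05,"ty":0.02},{"tx":0.05,"ty":0.02},{"tx":0.05,"ty":0.02}]'
python3 -c "
from h import *
plan([528.7,378.7,100],[-.1027,.9947,0])"
```

```text
t 2.0 tcp [ 139.4 -506.2  253.3] turn [  0.     0.   -80.49] shift m [0.8402 0.4781 0.1533] F [ 0.3 -0.6  0.6] gap 85.4$[0]: bad value
```

```bash
python3 -m crank '[{"tx":0,"ty":0.05,"tz":0,"ax":0,"ay":0,"az":-10,"grip":1}]'; python3 -m crank --help | head -20
```

```text
time: 2.12
tcp_pos: [152.5, -552.7, 253.6]
ee_rot: [0.975, 0.222, 0.0, -0.001]
contact_force: [0.3, -1.6, -0.3]
finger_gap: 85.4
grip_force: 0.0invalid input: not JSON, or not a number
```

```bash
python3 -m crank '[{"tx":0,"ty":0,"tz":0,"ax":0,"ay":0,"az":-10.07,"grip":1},{"tx":0,"ty":0,"tz":0,"ax":0,"ay":0,"az":-10.07,"grip":1},{"tx":0,"ty":0,"tz":0,"ax":0,"ay":0,"az":-10.07,"grip":1},{"tx":0,"ty":0,"tz":0,"ax":0,"ay":0,"az":-10.07,"grip":1},{"tx":0,"ty":0,"tz":0,"ax":0,"ay":0,"az":-10.07,"grip":1},{"tx":0,"ty":0,"tz":0,"ax":0,"ay":0,"az":-10.07,"grip":1},{"tx":0,"ty":0,"tz":0,"ax":0,"ay":0,"az":-10.07,"grip":1},{"tx":0,"ty":0.05,"tz":0,"ax":0,"ay":0,"az":0,"grip":1},{"tx":0,"ty":0.05,"tz":0,"ax":0,"ay":0,"az":0,"grip":1},{"tx":0,"ty":0.05,"tz":0,"ax":0,"ay":0,"az":0,"grip":1},{"tx":0.03,"ty":0.05,"tz":0,"ax":0,"ay":0,"az":0,"grip":1},{"tx":0.05,"ty":0.05,"tz":0,"ax":0,"ay":0,"az":0,"grip":1}]' && python3 -m crank '[{"tx":0.06,"ty":0.015,"tz":0,"ax":0,"ay":0,"az":0,"grip":1},{"tx":0.06,"ty":0.015,"tz":0,"ax":0,"ay":0,"az":0,"grip":1},{"tx":0.06,"ty":0.015,"tz":0,"ax":0,"ay":0,"az":0,"grip":1},{"tx":0.06,"ty":0.015,"tz":0,"ax":0,"ay":0,"az":0,"grip":1},{"tx":0.06,"ty":0.015,"tz":0,"ax":0,"ay":0,"az":0,"grip":1},{"tx":0.06,"ty":0.015,"tz":0,"ax":0,"ay":0,"az":0,"grip":1},{"tx":0.06,"ty":0.015,"tz":0,"ax":0,"ay":0,"az":0,"grip":1},{"tx":0.06,"ty":0.015,"tz":0,"ax":0,"ay":0,"az":0,"grip":1},{"tx":0.06,"ty":0.015,"tz":0,"ax":0,"ay":0,"az":0,"grip":1},{"tx":0.06,"ty":0.015,"tz":0,"ax":0,"ay":0,"az":0,"grip":1},{"tx":0.06,"ty":0.015,"tz":0,"ax":0,"ay":0,"az":0,"grip":1},{"tx":0.06,"ty":0.015,"tz":0,"ax":0,"ay":0,"az":0,"grip":1}]'
python3 -c "
from h import *
plan([528.7,378.7,130],[-.1027,.9947,0])"
```

```text
time: 3.62
tcp_pos: [389.6, -454.8, 252.6]
ee_rot: [0.67, 0.742, 0.0, -0.0]
contact_force: [-0.6, -1.1, 0.5]
finger_gap: 85.9
grip_force: 0.0
time: 5.12
tcp_pos: [493.2, 281.3, 253.4]
ee_rot: [0.67, 0.743, 0.0, 0.0]
contact_force: [2.0, -1.2, -1.3]
finger_gap: 85.2
grip_force: 0.0
t 5.12 tcp [493.2 281.3 253.4] turn [0.03 0.01 0.01] shift m [0.0932 0.0453 0.1234] F [ 2.  -1.2 -1.3] gap 85.2
```

```bash
python3 -m crank '[{"tx":0.045,"ty":0.022,"tz":0,"ax":0,"ay":0,"az":0,"grip":1},{"tx":0.045,"ty":0.022,"tz":0.02,"ax":0,"ay":0,"az":0,"grip":1},{"tx":0,"ty":0,"tz":0.05,"ax":0,"ay":0,"az":0,"grip":1},{"tx":0,"ty":0,"tz":0.05,"ax":0,"ay":0,"az":0,"grip":1},{"tx":0,"ty":0,"tz":0,"ax":0,"ay":0,"az":0,"grip":1},{"tx":0,"ty":0,"tz":0,"ax":0,"ay":0,"az":0,"grip":1}]'
python3 - <<'E'
from h import *
plan([528.7,378.7,63],[-.1027,.9947,0])
for c in ('scene','top'):
    im,d=robot.capture(c); np.savez(f'/tmp/{c}1.npz',im=im,d=d)
    # fingers at known pose: compare predicted tip pixels
    s=robot.state(); print(c,'tip centre px',proj(c,s['tcp_pos']+[0,0,-22]).round(1))
a=np.load('/tmp/scene1.npz')['im'][130:250,320:480]; b=np.load('/tmp/top1.npz')['im'][150:270,40:200]
save('pre',np.hstack([cv2.resize(x,(400,300),interpolation=cv2.INTER_CUBIC) for x in (a,b)]))
E
```

```text
time: 5.88
tcp_pos: [528.8, 373.7, 135.4]
ee_rot: [0.67, 0.742, 0.001, 0.001]
contact_force: [-0.1, 0.2, 0.1]
finger_gap: 85.5
grip_force: 0.0
t 5.88 tcp [528.8 373.7 135.4] turn [ 0.16 -0.06 -0.01] shift m [0.005  0.0005 0.0724] F [-0.1  0.2  0.1] gap 85.5
scene tip centre px [423.9 193.8]
top tip centre px [ 95.9 195.5]
```

View pics/pre.png

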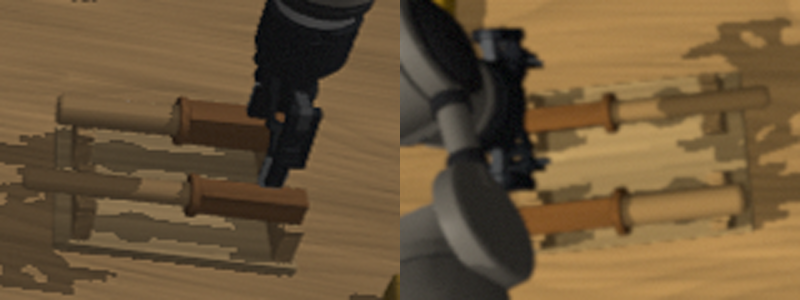

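```bash
python3 -m crank '[{"tx":0.005,"ty":0,"tz":0.03,"ax":0,"ay":0,"az":0,"grip":1},{"tx":0,"ty":0,"tz":0.025,"ax":0,"ay":0,"az":0,"grip":1},{"tx":0,"ty":0,"tz":0.017,"ax":0,"ay":0,"az":0,"grip":1},{"tx":0,"ty":0,"tz":0,"ax":0,"ay":0,"az":0,"grip":1},{"tx":0,"ty":0,"tz":0,"ax":0,"ay":0,"az":0,"grip":1}]'
python3 -m crank '[{"tx":0,"ty":0,"tz":0,"ax":0,"ay":0,"az":0,"grip":0},{"tx":0,"ty":0,"tz":0,"ax":0,"ay":0,"az":0,"grip":0},{"tx":0,"ty":0,"tz":0,"ax":0,"ay":0,"az":0,"grip":0},{"tx":0,"ty":0,"tz":0,"ax":0,"ay":0,"az":0,"grip":0},{"tx":0,"ty":0,"tz":0,"ax":0,"ay":0,"az":0,"grip":0},{"tx":0,"ty":0,"tz":0,"ax":0,"ay":0,"az":0,"grip":0}]' 60
```

```text
time: 6.6
tcp_pos: [528.0, 378.6, 62.7]
ee_rot: [0.67, 0.742, 0.001, 0.0]
contact_force: [0.3, -0.1, 0.3]
finger_gap: 85.1
grip_force: 0.0
time: 7.35
tcp_pos: [527.4, 378.3, 61.6]
ee_rot: [0.67, 0.743, 0.0, 0.0]
contact_force: [-0.1, -0.3, 3.4]
finger_gap: 23.3
grip_force: 59.5
```

```bash
python3 -m crank '[{"tx":0,"ty":0,"tz":-0.01,"ax":0,"ay":0,"az":0,"grip":0},{"tx":0,"ty":0,"tz":-0.03,"ax":0,"ay":0,"az":0,"grip":0},{"tx":0,"ty":0,"tz":-0.03,"ax":0,"ay":0,"az":0,"grip":0},{"tx":0,"ty":0,"tz":-0.03,"ax":0,"ay":0,"az":0,"grip":0},{"tx":0,"ty":0,"tz":0,"ax":0,"ay":0,"az":0,"grip":0},{"tx":0,"ty":0,"tz":0,"ax":0,"ay":0,"az":0,"grip":0}]' 60
python3 - <<'E'
from h import *
s=robot.state();p=s['tcp_pos']; Rm=R.from_quat(s['ee_rot']).as_matrix(); print(p,Rm.round(3),s['contact_force'],s['torque'])
for c in ('scene','top'):
    im,d=robot.capture(c); P=cloud(c,d).reshape(-1,3)
    q=(P-p)@Rm
    m=(q[:,0]<-70)&(q[:,0]>-240)&(abs(q[:,1])<30)&(abs(q[:,2])<45); X=P[m]
    sh=X[(q[m][:,0]<-75)&(q[m][:,0]>-205)]
    a,b,n,sd=fitcyl(sh,11.5,p-Rm[:,0]*200,p-Rm[:,0]*50)
    print(c,n,sd.round(2),'tool frame',((a-p)@Rm).round(1),((b-p)@Rm).round(1),'tip',np.percentile(q[m][:,0],[.3,1,2]).round(1))
E
```

```text
time: 8.1
tcp_pos: [526.6, 377.9, 160.2]
ee_rot: [0.67, 0.742, -0.001, -0.0]
contact_force: [0.3, 0.8, -1.4]
finger_gap: 22.9
grip_force: 58.9
[526.6062968  377.86856826 160.18910134] [[-0.103  0.995 -0.002]
 [ 0.995  0.103 -0.001]
 [-0.001 -0.002 -1.   ]] [ 0.26187993  0.80909858 -1.39062596] [0.08636817 0.00510375 0.00523383]
scene 597 1.36 tool frame [-200.1    0.8    1.4] [-50.   -0.3   1. ] tip [-214.  -212.9 -211.3]
top 556 1.45 tool frame [-200.1    1.     3.5] [-50.   -0.1   3.5] tip [-215.7 -214.9 -213.8]
```

```bash
cat > bar.py <<'E'
from h import *
for c in ('scene','top'):
    Bs=[]
    for k in range(5):
        im,d=robot.capture(c); P=cloud(c,d); im=im.astype(int); B=P[(im.max(2)-im.min(2)<40)&(P[...,2]>40)]
        Bs.append(B[(B[:,1]<-150)&(B[:,1]>-335)&(B[:,0]>530)&(B[:,0]<620)])
    B=np.vstack(Bs)
    a,b,n,s=fitcyl(B[(B[:,1]<-222)&(B[:,1]>-275)],17,(567,-180,60),(578,-300,60)); print(c,'mid',a.round(1),b.round(1),n)
    f=B[(B[:,1]>-186)&(B[:,1]<-176)]
    d=(b-a)/np.linalg.norm(b-a)
    # flange fit: offset only (x,z) with mid direction
    def res(o,q): w=q-(a+[o[0],0,o[1]]); return np.linalg.norm(w-np.outer(w@d,d),axis=1)-22
    o=np.zeros(2)
    for t in (8,5,4,4): q=f[abs(res(o,f))<t]; o=least_squares(lambda o:res(o,q),o,loss='soft_l1').x
    t=(B-a)@d; h,e=np.histogram(t,bins=np.arange(-20,160,2)); 
    print('  flange offset from mid-axis at y=-180',o.round(2),len(q),'start hist',h[:14],'end hist',h[-24:], 'e0',e[0])
E
python3 bar.py
```

```text
scene mid [ 571.2 -180.    57.1] [ 579.8 -300.    60.3] 1327
  flange offset from mid-axis at y=-180 [ 0.34 -0.15] 307 start hist [  0   0   0   0   0  28 158 133 123  85  73  72  61  27] end hist [107 123 117 152 106  63  69  65  63  47  51  44  51  64  50  39  24   0
   0   0   0   0   0   0] e0 -20
top mid [ 571.5 -180.    55.4] [ 579.3 -300.    59. ] 1412
  flange offset from mid-axis at y=-180 [-0.15  0.2 ] 345 start hist [  0   0   0   0   0   0  30 124 100  68  61  64  78  64] end hist [ 70 128 127 159 143  81  67 100  66  64  52  57  53  67  55  54  34   0
   0   0   0   0   0   0] e0 -20
```

```bash
cat >> h.py <<'E'
A=np.array([571.4,-180,56.25]); Bq=np.array([579.55,-300,59.65]); DB=(Bq-A)/np.linalg.norm(Bq-A); M=A+DB*(-8)
TIP=np.array([-214.5,1.0,2.35]); RD=np.array([-150,1.1,0.1])/np.linalg.norm([150,1.1,.1])
def ins(s,up=0,off=(0,0)):
    """turn+shift to put ram tip s mm past mouth on barrel axis; off = world x,z offset of whole"""
    st=robot.state(); R0=R.from_quat(st['ee_rot']).as_matrix(); p=st['tcp_pos']
    x=-DB; y=np.cross([0,0,-1],x); y/=np.linalg.norm(y); RB=np.stack([x,y,np.cross(x,y)],1)
    # ram dir frame in tool: 
    xr=-RD; yr=np.cross([0,0,1.],xr); yr/=np.linalg.norm(yr); RT=np.stack([xr,yr,np.cross(xr,yr)],1)
    R1=RB@RT.T
    tcp=M+DB*s-R1@TIP+np.array([off[0],0,up+off[1]])
    print('t',round(st['time'],2),'turn',np.degrees(R.from_matrix(R0.T@R1).as_rotvec()).round(2),'shift now-frame',((tcp-p)@R0/1000).round(4),'new-frame',((tcp-p)@R1/1000).round(4),'F now-frame',(st['contact_force']@R0).round(1),'tau',st['torque'].round(2),'s',round(float((p+R0@TIP-M)@DB),1),'off-axis tool',((p+R0@TIP-M)-DB*((p+R0@TIP-M)@DB)).round(2))
E
python3 -c "
from h import *
ins(-25,up=60)"
```

```text
t 8.7 turn [ 0.02 -1.65  2.43] shift now-frame [-0.3125 -0.0041  0.0498] new-frame [-0.3108  0.0092  0.0587] F now-frame [-0.1  0.2  1.1] tau [ 0.05  0.04 -0.04] s -334.5 off-axis tool [  1.99   3.32 112.29]
```

```bash
python3 -m crank '[{"tx":0,"ty":0,"tz":0,"ax":0.02,"ay":-1.65,"az":2.43,"grip":0},{"tx":-0.03,"ty":0.001,"tz":0,"ax":0,"ay":0,"az":0,"grip":0},{"tx":-0.04,"ty":0.001,"tz":0,"ax":0,"ay":0,"az":0,"grip":0},{"tx":-0.04,"ty":0.001,"tz":0,"ax":0,"ay":0,"az":0,"grip":0},{"tx":-0.04,"ty":0.001,"tz":0,"ax":0,"ay":0,"az":0,"grip":0},{"tx":-0.04,"ty":0.001,"tz":0,"ax":0,"ay":0,"az":0,"grip":0},{"tx":-0.04,"ty":0.001,"tz":0,"ax":0,"ay":0,"az":0,"grip":0},{"tx":-0.04,"ty":0.001,"tz":0.01,"ax":0,"ay":0,"az":0,"grip":0},{"tx":-0.03,"ty":0.001,"tz":0.02,"ax":0,"ay":0,"az":0,"grip":0},{"tx":-0.01,"ty":0.001,"tz":0.02,"ax":0,"ay":0,"az":0,"grip":0},{"tx":0,"ty":0,"tz":0,"ax":0,"ay":0,"az":0,"grip":0},{"tx":0,"ty":0,"tz":0,"ax":0,"ay":0,"az":0,"grip":0}]' 60
python3 -c "
from h import *
ins(-25)"
```

```text
time: 10.2
tcp_pos: [555.3, 68.5, 121.0]
ee_rot: [0.685, 0.728, -0.009, 0.011]
contact_force: [0.5, 0.2, -0.5]
finger_gap: 23.4
grip_force: 58.8
t 10.2 turn [ 0.06 -0.01  0.01] shift now-frame [ 0.0005 -0.0003  0.0695] new-frame [ 0.0005 -0.0003  0.0695] F now-frame [0.2 0.5 0.5] tau [0.04 0.   0.05] s -24.6 off-axis tool [ 0.17  1.98 69.48]
```

```bash
python3 -m crank '[{"tx":0,"ty":0,"tz":0.025,"ax":0,"ay":0,"az":0,"grip":0},{"tx":0,"ty":0,"tz":0.025,"ax":0,"ay":0,"az":0,"grip":0},{"tx":0,"ty":0,"tz":0.0195,"ax":0,"ay":0,"az":0,"grip":0},{"tx":0,"ty":0,"tz":0,"ax":0,"ay":0,"az":0,"grip":0},{"tx":0,"ty":0,"tz":0,"ax":0,"ay":0,"az":0,"grip":0}]' 60
cat > rel.py <<'E'
from h import *
import sys
N=4; s=robot.state();p=s['tcp_pos']; Rm=R.from_quat(s['ee_rot']).as_matrix()
for c in ('scene','top'):
    Q=[];Bs=[]
    for k in range(N):
        im,d=robot.capture(c); P=cloud(c,d); Q.append(P.reshape(-1,3)); im=im.astype(int)
        B=P[(im.max(2)-im.min(2)<40)&(P[...,2]>40)]; Bs.append(B[(B[:,1]<-222)&(B[:,1]>-275)&(B[:,0]>530)&(B[:,0]<620)])
    save('rel_'+c,im.astype(np.uint8))
    X=np.vstack(Q); q=(X-p)@Rm; m=(q[:,0]<-75)&(q[:,0]>-205)&(abs(q[:,1])<30)&(abs(q[:,2])<40)
    a,b,n,sd=fitcyl(X[m],11.5,p-Rm[:,0]*200,p-Rm[:,0]*50)
    e,f,n2,_=fitcyl(np.vstack(Bs),17,(571,-180,57),(579,-300,60))
    u=(b-a)/(b-a)[1]; v=(f-e)/(f-e)[1]
    print(c,n,n2,'ram slope x,z per mm y',u[[0,2]].round(4),'barrel',v[[0,2]].round(4),'ram minus barrel at y=-172',((a+u*(-172-a[1]))-(e+v*(-172-e[1])))[[0,2]].round(2),'at -250',((a+u*(-250-a[1]))-(e+v*(-250-e[1])))[[0,2]].round(2))
print(s['contact_force'],s['torque'])
E
python3 rel.py; python3 -c "
from h import *
ins(-25)
a=cv2.imread('pics/rel_scene.png')[140:230,140:260];b=cv2.imread('pics/rel_top.png')[135:225,270:390]
cv2.imwrite('pics/rel1.png',np.hstack([cv2.resize(x,(400,300),interpolation=cv2.INTER_CUBIC) for x in (a,b)]))"
```

```text
time: 10.82
tcp_pos: [555.9, 66.5, 52.0]
ee_rot: [0.685, 0.728, -0.009, 0.011]
contact_force: [-0.3, 0.4, -0.8]
finger_gap: 23.2
grip_force: 58.8
scene 1856 1068 ram slope x,z per mm y [-0.0692 -0.0292] barrel [-0.0653 -0.043 ] ram minus barrel at y=-172 [0.94 2.09] at -250 [1.24 1.01]
top 1799 1123 ram slope x,z per mm y [-0.0663 -0.0283] barrel [-0.0658 -0.0327] ram minus barrel at y=-172 [0.18 0.55] at -250 [0.21 0.21]
[-0.27546719  0.4046567  -0.76560388] [0.02247811 0.00591507 0.00688285]
t 11.22 turn [ 0.03 -0.   -0.  ] shift now-frame [ 0.0009  0.     -0.0004] new-frame [ 0.0009  0.     -0.0004] F now-frame [0.6 0.3 0.2] tau [ 0.11  0.02 -0.  ] s -24.1 off-axis tool [-0.05 -0.02 -0.43]
```

View pics/rel1.png

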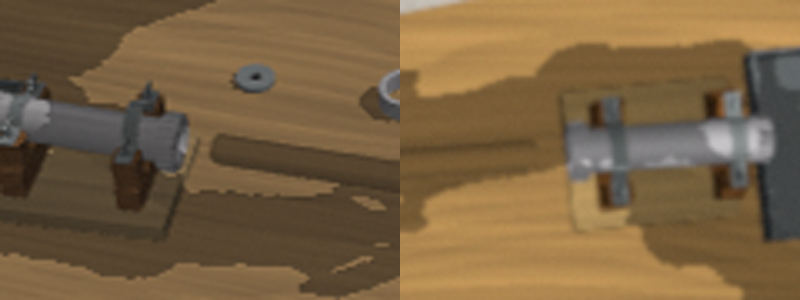

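```bash
python3 -m crank '[{"tx":-0.006,"ty":-0.0004,"tz":0.0005,"ax":0,"ay":0,"az":0,"grip":0},{"tx":-0.007,"ty":0,"tz":0,"ax":0,"ay":0,"az":0,"grip":0},{"tx":-0.007,"ty":0,"tz":0,"ax":0,"ay":0,"az":0,"grip":0},{"tx":-0.004,"ty":0,"tz":0,"ax":0,"ay":0,"az":0,"grip":0},{"tx":-0.003,"ty":0,"tz":0,"ax":0,"ay":0,"az":0,"grip":0}]' 60; python3 -m crank '[{"tx":-0.002,"ty":0,"tz":0,"ax":0,"ay":0,"az":0,"grip":0},{"tx":-0.002,"ty":0,"tz":0,"ax":0,"ay":0,"az":0,"grip":0}]' 60;python3 -c "
from h import *
ins(5)"
```

```text
time: 11.85
tcp_pos: [556.4, 38.6, 51.0]
ee_rot: [0.686, 0.728, -0.01, 0.011]
contact_force: [-0.5, -0.6, -0.4]
finger_gap: 23.2
grip_force: 58.8
time: 12.1
tcp_pos: [556.6, 35.0, 51.1]
ee_rot: [0.685, 0.728, -0.01, 0.011]
contact_force: [1.0, 1.1, -0.9]
finger_gap: 23.3
grip_force: 58.8
t 12.1 turn [-0.   -0.    0.01] shift now-frame [ 0.0019  0.0008 -0.0012] new-frame [ 0.0019  0.0008 -0.0012] F now-frame [1.1 1.  0.8] tau [ 0.1  -0.03  0.04] s 6.9 off-axis tool [-0.79 -0.09 -1.24]
```

```bash
cat > f.py <<'E'
from h import *
import numpy as np
f=[];t=[]
s=robot.state(); R0=R.from_quat(s['ee_rot']).as_matrix(); p=s['tcp_pos']
print('F tool',(s['contact_force']@R0).round(1),'tau tool',(s['torque']@R0).round(2),'s',round(float((p+R0@TIP-M)@DB),1),'off',((p+R0@TIP-M)-DB*((p+R0@TIP-M)@DB)).round(2),'rv',np.degrees(R.from_matrix(R0).as_rotvec()).round(2))
E
for k in 1; do python3 -m crank '[{"tx":-0.002,"ty":0,"tz":0,"ax":0,"ay":0,"az":0,"grip":0},{"tx":-0.002,"ty":0,"tz":0,"ax":0,"ay":0,"az":0,"grip":0}]' 60|sed -n 4p; python3 f.py; python3 -m crank '[{"tx":-0.003,"ty":0,"tz":0,"ax":0,"ay":0,"az":0,"grip":0},{"tx":-0.003,"ty":0,"tz":0,"ax":0,"ay":0,"az":0,"grip":0}]' 60|sed -n 4p; python3 f.py; python3 -m crank '[{"tx":-0.003,"ty":0,"tz":0,"ax":0,"ay":0,"az":0,"grip":0},{"tx":-0.003,"ty":0,"tz":0,"ax":0,"ay":0,"az":0,"grip":0}]' 60|sed -n 4p; python3 f.py; done
```

```text
contact_force: [-0.1, 0.2, -1.2]
F tool [ 0.2 -0.1  1.2] tau tool [-0.    0.06 -0.02] s 11.0 off [-0.82 -0.09 -1.23] rv [122.53 130.18  -1.76]
contact_force: [-1.2, -0.2, -0.5]
F tool [-0.1 -1.2  0.6] tau tool [-0.    0.01  0.05] s 17.1 off [-0.85 -0.09 -1.19] rv [122.53 130.18  -1.75]
contact_force: [-0.2, -0.0, -0.9]
F tool [ 0.  -0.2  0.9] tau tool [-0.    0.09 -0.  ] s 23.2 off [-0.92 -0.1  -1.21] rv [122.54 130.17  -1.75]
```

```bash
python3 -m crank '[{"tx":-0.003,"ty":0,"tz":0,"ax":0,"ay":0,"az":0,"grip":0},{"tx":-0.004,"ty":0,"tz":0,"ax":0,"ay":0,"az":0,"grip":0}]' 60|sed -n 4p; python3 f.py; python3 -m crank '[{"tx":-0.004,"ty":0,"tz":0,"ax":0,"ay":0,"az":0,"grip":0},{"tx":-0.004,"ty":0,"tz":0,"ax":0,"ay":0,"az":0,"grip":0}]' 60|sed -n 4p; python3 f.py; python3 -m crank '[{"tx":-0.004,"ty":0,"tz":0,"ax":0,"ay":0,"az":0,"grip":0},{"tx":-0.004,"ty":0,"tz":0,"ax":0,"ay":0,"az":0,"grip":0}]' 60|sed -n 4p; python3 f.py
```

```text
contact_force: [0.1, -0.4, -0.5]
F tool [-0.4  0.1  0.5] tau tool [0.  0.1 0. ] s 30.1 off [-0.95 -0.1  -1.23] rv [122.53 130.18  -1.75]
contact_force: [0.0, -0.1, -0.9]
F tool [-0.1  0.   0.9] tau tool [ 0.04  0.09 -0.03] s 38.2 off [-1.02 -0.1  -1.19] rv [122.54 130.17  -1.75]
contact_force: [0.5, -0.1, -0.6]
F tool [-0.1  0.5  0.6] tau tool [-0.02  0.04  0.03] s 46.2 off [-1.09 -0.11 -1.19] rv [122.54 130.17  -1.75]
```

```bash
python3 -m crank '[{"tx":-0.004,"ty":0.0001,"tz":0,"ax":0,"ay":0,"az":0,"grip":0},{"tx":-0.004,"ty":0.0001,"tz":0,"ax":0,"ay":0,"az":0,"grip":0}]' 60|sed -n 4p; python3 f.py; python3 -m crank '[{"tx":-0.004,"ty":0.0001,"tz":0,"ax":0,"ay":0,"az":0,"grip":0},{"tx":-0.004,"ty":0.0001,"tz":0,"ax":0,"ay":0,"az":0,"grip":0}]' 60|sed -n 4p; python3 f.py; python3 -m crank '[{"tx":-0.004,"ty":0.00003,"tz":0,"ax":0,"ay":0,"az":0,"grip":0},{"tx":-0.004,"ty":0.00003,"tz":0,"ax":0,"ay":0,"az":0,"grip":0}]' 60|sed -n 4p; python3 f.py
```

```text
contact_force: [0.5, -0.1, -1.0]
F tool [-0.1  0.4  1. ] tau tool [-0.03  0.1   0.  ] s 54.2 off [-0.92 -0.1  -1.2 ] rv [122.54 130.17  -1.75]
contact_force: [0.3, -1.1, -0.4]
F tool [-1.1  0.2  0.4] tau tool [-0.    0.07 -0.04] s 62.2 off [-0.79 -0.09 -1.18] rv [122.54 130.17  -1.75]
contact_force: [-0.1, -0.2, -1.1]
F tool [-0.2 -0.1  1.1] tau tool [ 0.    0.15 -0.03] s 70.2 off [-0.81 -0.09 -1.21] rv [122.54 130.17  -1.75]
```

```bash
python3 -m crank '[{"tx":-0.004,"ty":0.00003,"tz":0,"ax":0,"ay":0,"az":0,"grip":0},{"tx":-0.004,"ty":0.00003,"tz":0,"ax":0,"ay":0,"az":0,"grip":0}]' 60|sed -n 4p; python3 f.py; python3 -m crank '[{"tx":-0.004,"ty":0.00003,"tz":0,"ax":0,"ay":0,"az":0,"grip":0},{"tx":-0.004,"ty":0.00003,"tz":0,"ax":0,"ay":0,"az":0,"grip":0}]' 60|sed -n 4p; python3 f.py; python3 -m crank '[{"tx":-0.004,"ty":0.00003,"tz":0,"ax":0,"ay":0,"az":0,"grip":0},{"tx":-0.003,"ty":0.00003,"tz":0,"ax":0,"ay":0,"az":0,"grip":0}]' 60|sed -n 4p; python3 f.py
```

```text
contact_force: [-0.5, 0.6, -0.7]
F tool [ 0.6 -0.5  0.7] tau tool [ 0.04  0.09 -0.  ] s 78.2 off [-0.8  -0.09 -1.18] rv [122.54 130.17  -1.75]
contact_force: [-0.4, 0.2, -0.8]
F tool [ 0.3 -0.3  0.8] tau tool [-0.01  0.07 -0.01] s 86.2 off [-0.82 -0.09 -1.17] rv [122.54 130.17  -1.75]
contact_force: [-0.4, -0.3, -0.4]
F tool [-0.3 -0.4  0.4] tau tool [-0.05  0.07  0.02] s 93.2 off [-0.82 -0.09 -1.17] rv [122.55 130.16  -1.75]
```

```bash
python3 -m crank '[{"tx":-0.001,"ty":0.00001,"tz":0,"ax":0,"ay":0,"az":0,"grip":0},{"tx":-0.001,"ty":0.00001,"tz":0,"ax":0,"ay":0,"az":0,"grip":0},{"tx":-0.001,"ty":0.00001,"tz":0,"ax":0,"ay":0,"az":0,"grip":0}]' 60|sed -n 4p; python3 f.py; python3 -m crank '[{"tx":-0.001,"ty":0.00001,"tz":0,"ax":0,"ay":0,"az":0,"grip":0},{"tx":-0.001,"ty":0.00001,"tz":0,"ax":0,"ay":0,"az":0,"grip":0},{"tx":-0.001,"ty":0.00001,"tz":0,"ax":0,"ay":0,"az":0,"grip":0}]' 60|sed -n 4p; python3 f.py; python3 -m crank '[{"tx":-0.001,"ty":0.00001,"tz":0,"ax":0,"ay":0,"az":0,"grip":0},{"tx":-0.001,"ty":0.00001,"tz":0,"ax":0,"ay":0,"az":0,"grip":0},{"tx":-0.001,"ty":0.00001,"tz":0,"ax":0,"ay":0,"az":0,"grip":0}]' 60|sed -n 4p; python3 f.py
```

```text
contact_force: [-1.7, 0.2, -1.2]
F tool [ 0.3 -1.7  1.1] tau tool [0.02 0.13 0.02] s 95.9 off [-0.76 -0.09 -1.18] rv [122.53 130.18  -1.75]
contact_force: [0.1, -0.8, -1.7]
F tool [-0.8  0.   1.7] tau tool [-0.    0.08  0.02] s 99.0 off [-0.78 -0.09 -1.16] rv [122.54 130.17  -1.75]
contact_force: [0.6, 0.6, -1.0]
F tool [0.6 0.6 1. ] tau tool [-0.    0.1   0.03] s 102.0 off [-0.79 -0.09 -1.19] rv [122.54 130.17  -1.75]
```

```bash
python3 -m crank '[{"tx":-0.001,"ty":0.00001,"tz":0,"ax":0,"ay":0,"az":0,"grip":0},{"tx":-0.001,"ty":0.00001,"tz":0,"ax":0,"ay":0,"az":0,"grip":0},{"tx":-0.001,"ty":0.00001,"tz":0,"ax":0,"ay":0,"az":0,"grip":0}]' 60|sed -n 4p; python3 f.py; python3 -m crank '[{"tx":-0.001,"ty":0.00001,"tz":0,"ax":0,"ay":0,"az":0,"grip":0},{"tx":-0.001,"ty":0.00001,"tz":0,"ax":0,"ay":0,"az":0,"grip":0}]' 60|sed -n 4p; python3 f.py; python3 -m crank '[{"tx":-0.001,"ty":0.00001,"tz":0,"ax":0,"ay":0,"az":0,"grip":0},{"tx":-0.001,"ty":0.00001,"tz":0,"ax":0,"ay":0,"az":0,"grip":0}]' 60|sed -n 4p; python3 f.py
```

```text
contact_force: [-0.2, 9.6, -1.0]
F tool [9.6 0.4 0.7] tau tool [-0.11  1.4  -0.17] s 103.7 off [-1.02 -0.12 -1.75] rv [122.62 130.25  -1.68]
contact_force: [-0.9, 9.3, -0.3]
F tool [ 9.3 -0.3  0. ] tau tool [-0.1   1.46 -0.13] s 104.9 off [-1.11 -0.13 -2.  ] rv [122.63 130.31  -1.67]
contact_force: [0.3, 9.9, -0.6]
F tool [9.8 0.9 0.4] tau tool [-0.13  1.43 -0.16] s 106.9 off [-1.1  -0.13 -2.  ] rv [122.63 130.32  -1.67]
```

```bash
python3 -m crank '[{"tx":-0.001,"ty":0.00005,"tz":-0.0002,"ax":0,"ay":-0.15,"az":0,"grip":0},{"tx":-0.001,"ty":0.00005,"tz":0,"ax":0,"ay":0,"az":0,"grip":0},{"tx":-0.001,"ty":0.00005,"tz":0,"ax":0,"ay":0,"az":0,"grip":0},{"tx":-0.001,"ty":0.00001,"tz":0,"ax":0,"ay":0,"az":0,"grip":0}]' 60|sed -n '1p;4p'; python3 f.py; python3 -m crank '[{"tx":-0.0015,"ty":0.00001,"tz":0,"ax":0,"ay":0,"az":0,"grip":0},{"tx":-0.0015,"ty":0.00001,"tz":0,"ax":0,"ay":0,"az":0,"grip":0},{"tx":-0.0015,"ty":0.00001,"tz":0,"ax":0,"ay":0,"az":0,"grip":0},{"tx":-0.0015,"ty":0.00001,"tz":0,"ax":0,"ay":0,"az":0,"grip":0}]' 60|sed -n 4p; python3 f.py
```

```text
time: 17.6
contact_force: [0.2, 8.3, -0.2]
F tool [ 8.3  0.7 -0.1] tau tool [-0.01  1.46 -0.06] s 110.9 off [-1.18 -0.12 -1.42] rv [122.58 130.24  -1.85]
contact_force: [-0.6, 9.6, -0.9]
F tool [9.6 0.  0.6] tau tool [ 0.01  1.53 -0.03] s 116.8 off [-1.17 -0.12 -1.43] rv [122.58 130.25  -1.85]
```

```bash
python3 -m crank '[{"tx":-0.0015,"ty":0.00001,"tz":0,"ax":0,"ay":0,"az":0,"grip":0},{"tx":-0.0015,"ty":0.00001,"tz":0,"ax":0,"ay":0,"az":0,"grip":0},{"tx":-0.0015,"ty":0.00001,"tz":0,"ax":0,"ay":0,"az":0,"grip":0},{"tx":-0.0015,"ty":0.00001,"tz":0,"ax":0,"ay":0,"az":0,"grip":0},{"tx":-0.0015,"ty":0.00001,"tz":0,"ax":0,"ay":0,"az":0,"grip":0}]' 60|sed -n '1p;4p'; python3 f.py; python3 -m crank '[{"tx":-0.0015,"ty":0.00001,"tz":0,"ax":0,"ay":0,"az":0,"grip":0},{"tx":-0.0015,"ty":0.00001,"tz":0,"ax":0,"ay":0,"az":0,"grip":0},{"tx":-0.0015,"ty":0.00001,"tz":0,"ax":0,"ay":0,"az":0,"grip":0},{"tx":-0.0015,"ty":0.00001,"tz":0,"ax":0,"ay":0,"az":0,"grip":0}]' 60|sed -n 4p; python3 f.py; python3 -m crank '[{"tx":-0.0015,"ty":0.00001,"tz":0,"ax":0,"ay":0,"az":0,"grip":0},{"tx":-0.0015,"ty":0.00001,"tz":0,"ax":0,"ay":0,"az":0,"grip":0},{"tx":-0.0015,"ty":0.00001,"tz":0,"ax":0,"ay":0,"az":0,"grip":0},{"tx":-0.0015,"ty":0.00001,"tz":0,"ax":0,"ay":0,"az":0,"grip":0}]' 60|sed -n 4p; python3 f.py
```

```text
time: 18.73
contact_force: [-0.5, 10.4, -0.6]
F tool [10.4  0.1  0.3] tau tool [-0.03  1.53 -0.04] s 124.2 off [-1.21 -0.12 -1.49] rv [122.59 130.26  -1.85]
contact_force: [0.0, 10.1, -1.2]
F tool [10.1  0.6  0.9] tau tool [-0.02  1.65 -0.06] s 130.2 off [-1.22 -0.12 -1.46] rv [122.59 130.27  -1.85]
contact_force: [-1.0, 11.1, -0.9]
F tool [11.2 -0.3  0.6] tau tool [-0.05  1.55 -0.15] s 136.2 off [-1.2  -0.12 -1.47] rv [122.59 130.27  -1.85]
```

```bash
python3 -m crank '[{"tx":-0.0015,"ty":0.00001,"tz":0,"ax":0,"ay":0,"az":0,"grip":0},{"tx":-0.0015,"ty":0.00001,"tz":0,"ax":0,"ay":0,"az":0,"grip":0},{"tx":-0.0015,"ty":0.00001,"tz":0,"ax":0,"ay":0,"az":0,"grip":0},{"tx":-0.0015,"ty":0.00001,"tz":0,"ax":0,"ay":0,"az":0,"grip":0},{"tx":-0.001,"ty":0.00001,"tz":0,"ax":0,"ay":0,"az":0,"grip":0}]' 60|sed -n '1p;4p'; python3 f.py; python3 -m crank '[{"tx":-0.001,"ty":0.00001,"tz":0,"ax":0,"ay":0,"az":0,"grip":0},{"tx":-0.001,"ty":0.00001,"tz":0,"ax":0,"ay":0,"az":0,"grip":0}]' 60|sed -n 4p; python3 f.py; python3 -m crank '[{"tx":-0.001,"ty":0.00001,"tz":0,"ax":0,"ay":0,"az":0,"grip":0},{"tx":-0.001,"ty":0.00001,"tz":0,"ax":0,"ay":0,"az":0,"grip":0}]' 60|sed -n 4p; python3 f.py
python3 - <<'E'
from h import *
s=robot.state();p=s['tcp_pos']; Rm=R.from_quat(s['ee_rot']).as_matrix()
im,d=robot.capture('scene');save('push',im); im2,d=robot.capture('top');save('push2',im2)
print([(r['box'],r['confidence']) for r in robot.regions_of('scene','plug')],[(r['box'],r['confidence']) for r in robot.regions_of('top','plug')])
save('push3',np.hstack([cv2.resize(x,(400,300),interpolation=cv2.INTER_CUBIC) for x in (im[130:220,80:200],im2[135:225,310:430])]))
E
```

```text
time: 20.35
contact_force: [0.8, 7.5, -0.8]
F tool [7.4 1.3 0.6] tau tool [-0.11  1.28 -0.16] s 143.5 off [-1.11 -0.11 -1.29] rv [122.57 130.24  -1.85]
contact_force: [0.7, 0.1, -0.8]
F tool [0.1 0.7 0.8] tau tool [-0.01  0.04 -0.03] s 147.6 off [-0.49 -0.04 -0.18] rv [122.42 130.1   -1.93]
contact_force: [-0.2, 1.1, -1.8]
F tool [ 1.2 -0.1  1.8] tau tool [-0.05  0.05 -0.03] s 149.8 off [-0.64 -0.05 -0.16] rv [122.47 130.06  -1.91]
[([125.3, 179.3, 10.7, 15.8], 0.63)] [([378.7, 171.8, 13.5, 10.8], 0.52)]
```

View pics/push3.png

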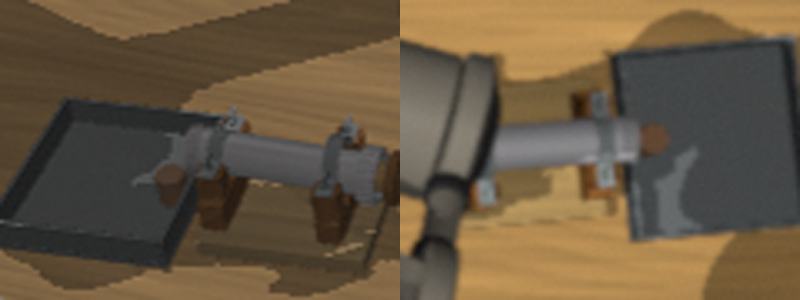

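```bash
python3 -m crank '[{"tx":0.004,"ty":-0.00003,"tz":0,"ax":0,"ay":0,"az":0,"grip":0},{"tx":0.006,"ty":-0.00005,"tz":0,"ax":0,"ay":0,"az":0,"grip":0},{"tx":0.008,"ty":-0.00006,"tz":0,"ax":0,"ay":0,"az":0,"grip":0},{"tx":0.008,"ty":-0.00006,"tz":0,"ax":0,"ay":0,"az":0,"grip":0},{"tx":0.008,"ty":-0.00006,"tz":0,"ax":0,"ay":0,"az":0,"grip":0}]' 60|sed -n '1p;4p'; python3 f.py; python3 -m crank '[{"tx":0.008,"ty":-0.00006,"tz":0,"ax":0,"ay":0,"az":0,"grip":0},{"tx":0.008,"ty":-0.00006,"tz":0,"ax":0,"ay":0,"az":0,"grip":0},{"tx":0.008,"ty":-0.00006,"tz":0,"ax":0,"ay":0,"az":0,"grip":0},{"tx":0.008,"ty":-0.00006,"tz":0,"ax":0,"ay":0,"az":0,"grip":0},{"tx":0.008,"ty":-0.00006,"tz":0,"ax":0,"ay":0,"az":0,"grip":0}]' 60|sed -n 4p; python3 f.py
```

```text
time: 21.68
contact_force: [-0.4, 0.8, -1.4]
F tool [ 0.9 -0.3  1.4] tau tool [0.01 0.13 0.04] s 114.7 off [-0.6  -0.05 -0.39] rv [122.45 130.11  -1.91]
contact_force: [-0.2, 0.6, -1.3]
F tool [ 0.6 -0.1  1.2] tau tool [0.01 0.09 0.03] s 74.9 off [-0.64 -0.06 -0.51] rv [122.46 130.1   -1.91]
```

```bash
python3 -m crank '[{"tx":0.008,"ty":-0.00006,"tz":0,"ax":0,"ay":0,"az":0,"grip":0},{"tx":0.008,"ty":-0.00006,"tz":0,"ax":0,"ay":0,"az":0,"grip":0},{"tx":0.008,"ty":-0.00006,"tz":0,"ax":0,"ay":0,"az":0,"grip":0},{"tx":0.008,"ty":-0.00006,"tz":0,"ax":0,"ay":0,"az":0,"grip":0},{"tx":0.008,"ty":-0.00006,"tz":0,"ax":0,"ay":0,"az":0,"grip":0}]' 60|sed -n '1p;4p'; python3 f.py; python3 -m crank '[{"tx":0.01,"ty":-0.00006,"tz":0,"ax":0,"ay":0,"az":0,"grip":0},{"tx":0.01,"ty":-0.00006,"tz":0,"ax":0,"ay":0,"az":0,"grip":0},{"tx":0.01,"ty":-0.00006,"tz":0,"ax":0,"ay":0,"az":0,"grip":0},{"tx":0.015,"ty":-0.00006,"tz":0,"ax":0,"ay":0,"az":0,"grip":0},{"tx":0.015,"ty":-0.00006,"tz":0,"ax":0,"ay":0,"az":0,"grip":0},{"tx":0.015,"ty":0,"tz":-0.03,"ax":0,"ay":0,"az":0,"grip":0},{"tx":0,"ty":0,"tz":-0.04,"ax":0,"ay":0,"az":0,"grip":0},{"tx":0,"ty":0,"tz":-0.04,"ax":0,"ay":0,"az":0,"grip":0},{"tx":0,"ty":0,"tz":0,"ax":0,"ay":0,"az":0,"grip":0},{"tx":0,"ty":0,"tz":0,"ax":0,"ay":0,"az":0,"grip":0}]' 60; python3 f.py
python3 - <<'E'
from h import *
plan([526.9,378.1,125],[-.1027,.9947,0])
s=robot.state();p=s['tcp_pos']; Rm=R.from_quat(s['ee_rot']).as_matrix()
for c in ('scene','top'):
    Q=[];T=[]
    for k in range(2):
        im,d=robot.capture(c); P=cloud(c,d).reshape(-1,3); Q.append(P)
    X=np.vstack(Q); q=(X-p)@Rm
    m=(q[:,0]<-70)&(q[:,0]>-240)&(abs(q[:,1])<30)&(abs(q[:,2])<45); X=X[m];q=q[m]
    a,b,n,sd=fitcyl(X[(q[:,0]<-75)&(q[:,0]>-205)],11.5,p-Rm[:,0]*200,p-Rm[:,0]*50)
    print(c,n,'tool frame',((a-p)@Rm).round(1),((b-p)@Rm).round(1),'tip',np.percentile(q[:,0],[.3,1,2]).round(1))
    for r in robot.regions_of(c,'plug')[:2]:
        z=P.reshape(384,512,3)[r['region']]; print('plug',r['confidence'],np.nanmedian(z,axis=0).round(0),np.nanpercentile(z,[5,95],axis=0).round(0).tolist())
E
```

```text
time: 22.92
contact_force: [0.8, 0.1, -1.4]
F tool [0.1 0.8 1.4] tau tool [0.04 0.09 0.01] s 34.9 off [-0.65 -0.06 -0.63] rv [122.46 130.09  -1.91]
time: 24.18
tcp_pos: [553.0, 85.3, 158.9]
ee_rot: [0.685, 0.728, -0.011, 0.011]
contact_force: [-1.0, 0.1, -1.9]
finger_gap: 23.1
grip_force: 59.1
F tool [ 0.2 -1.   1.9] tau tool [ 0.04  0.05 -0.01] s -40.4 off [ -1.09   3.   108.42] rv [122.47 130.15  -1.98]
t 24.18 tcp [553.   85.3 158.9] turn [-0.08  1.8  -2.41] shift m [0.2939 0.0041 0.0339] F [-1.   0.1 -1.9] gap 23.1
scene 1077 tool frame [-200.     1.1    1.4] [-50.    0.    1.5] tip [-213.  -211.8 -209.8]
plug 0.63 [ 592. -341.   29.] [[579.0, -350.0, 16.0], [597.0, -334.0, 33.0]]
top 1128 tool frame [-200.     1.     3.5] [-49.9   0.1   3.6] tip [-214.  -213.5 -211.3]
```

```bash
python3 -m crank '[{"tx":0,"ty":0,"tz":0,"ax":-0.08,"ay":1.8,"az":-2.41,"grip":0},{"tx":0.02,"ty":0,"tz":0,"ax":0,"ay":0,"az":0,"grip":0},{"tx":0.04,"ty":0.001,"tz":0,"ax":0,"ay":0,"az":0,"grip":0},{"tx":0.04,"ty":0.001,"tz":0,"ax":0,"ay":0,"az":0,"grip":0},{"tx":0.04,"ty":0.001,"tz":0,"ax":0,"ay":0,"az":0,"grip":0},{"tx":0.04,"ty":0.001,"tz":0,"ax":0,"ay":0,"az":0,"grip":0},{"tx":0.04,"ty":0,"tz":0,"ax":0,"ay":0,"az":0,"grip":0},{"tx":0.04,"ty":0,"tz":0,"ax":0,"ay":0,"az":0,"grip":0},{"tx":0.025,"ty":0,"tz":0.01,"ax":0,"ay":0,"az":0,"grip":0},{"tx":0.009,"ty":0,"tz":0.02,"ax":0,"ay":0,"az":0,"grip":0},{"tx":0,"ty":0,"tz":0,"ax":0,"ay":0,"az":0,"grip":0},{"tx":0,"ty":0,"tz":0,"ax":0,"ay":0,"az":0,"grip":0}]' 60
python3 -c "
from h import *
plan([527.4,378.3,64],[-.103,.9947,0])"
```

```text
time: 25.98
tcp_pos: [527.9, 376.5, 129.1]
ee_rot: [0.67, 0.742, -0.0, 0.0]
contact_force: [0.0, -0.7, -1.1]
finger_gap: 23.6
grip_force: 58.9
t 25.98 tcp [527.9 376.5 129.1] turn [ 0.01  0.05 -0.12] shift m [ 0.0018 -0.0003  0.0651] F [ 0.  -0.7 -1.1] gap 23.6
```

```bash
python3 -m crank '[{"tx":0.0018,"ty":-0.0003,"tz":0.025,"ax":0,"ay":0,"az":-0.12,"grip":0},{"tx":0,"ty":0,"tz":0.02,"ax":0,"ay":0,"az":0,"grip":0},{"tx":0,"ty":0,"tz":0.01,"ax":0,"ay":0,"az":0,"grip":0},{"tx":0,"ty":0,"tz":0.006,"ax":0,"ay":0,"az":0,"grip":0},{"tx":0,"ty":0,"tz":0.004,"ax":0,"ay":0,"az":0,"grip":0},{"tx":0,"ty":0,"tz":0,"ax":0,"ay":0,"az":0,"grip":0},{"tx":0,"ty":0,"tz":0,"ax":0,"ay":0,"az":0,"grip":0}]' 60
python3 -c "
from h import *
plan([527.4,378.3,62],[-.103,.9947,0])"
```

```text
time: 26.85
tcp_pos: [527.3, 379.7, 65.1]
ee_rot: [0.669, 0.743, 0.001, 0.001]
contact_force: [-0.2, -0.3, 0.6]
finger_gap: 23.1
grip_force: 59.0
t 26.85 tcp [527.3 379.7  65.1] turn [ 0.11 -0.01  0.09] shift m [-0.0014 -0.0001  0.0031] F [-0.2 -0.3  0.6] gap 23.1
```

```bash
python3 -m crank '[{"tx":0,"ty":0,"tz":0.001,"ax":0.1,"ay":0,"az":0,"grip":0},{"tx":0,"ty":0,"tz":0,"ax":0,"ay":0,"az":0,"grip":0}]' 60 | sed -n '2p;4p';python3 f.py; python3 -m crank '[{"tx":0,"ty":0,"tz":0.001,"ax":0,"ay":0,"az":0,"grip":0},{"tx":0,"ty":0,"tz":0,"ax":0,"ay":0,"az":0,"grip":0}]' 60 | sed -n '2p;4p';python3 f.py
```

```text
tcp_pos: [527.1, 379.5, 63.6]
contact_force: [0.4, -0.1, -0.8]
F tool [-0.1  0.4  0.8] tau tool [0.02 0.09 0.01] s -338.6 off [ 2.61  0.6  14.82] rv [-1.2043e+02 -1.3375e+02  5.0000e-02]
tcp_pos: [527.0, 379.5, 62.4]
contact_force: [0.7, -0.0, -1.5]
F tool [-0.1  0.7  1.5] tau tool [0.04 0.07 0.03] s -338.6 off [ 2.5   0.56 13.64] rv [-1.2043e+02 -1.3374e+02  8.0000e-02]
```

```bash
python3 -m crank '[{"tx":0,"ty":0,"tz":0.0008,"ax":0,"ay":0,"az":0,"grip":0},{"tx":0,"ty":0,"tz":0,"ax":0,"ay":0,"az":0,"grip":0}]' 60 | sed -n '2p;4p'; python3 -m crank '[{"tx":0,"ty":0,"tz":0.0005,"ax":0,"ay":0,"az":0,"grip":0},{"tx":0,"ty":0,"tz":0,"ax":0,"ay":0,"az":0,"grip":0}]' 60 | sed -n '2p;4p'
```

```text
tcp_pos: [527.1, 379.5, 61.7]
contact_force: [0.3, 0.2, -1.3]
tcp_pos: [527.1, 379.5, 61.6]
contact_force: [-1.6, -1.8, 2.7]
```

```bash
python3 -m crank '[{"tx":0,"ty":0,"tz":0,"ax":0,"ay":0,"az":0,"grip":0.5},{"tx":0,"ty":0,"tz":0,"ax":0,"ay":0,"az":0,"grip":0.6},{"tx":0,"ty":0,"tz":0,"ax":0,"ay":0,"az":0,"grip":0.7},{"tx":0,"ty":0,"tz":0,"ax":0,"ay":0,"az":0,"grip":0.8},{"tx":0,"ty":0,"tz":0,"ax":0,"ay":0,"az":0,"grip":0.8}]' && python3 -m crank '[{"tx":0,"ty":0,"tz":-0.02,"ax":0,"ay":0,"az":0,"grip":0.8},{"tx":0,"ty":0,"tz":-0.04,"ax":0,"ay":0,"az":0,"grip":0.8},{"tx":0,"ty":0,"tz":-0.05,"ax":0,"ay":0,"az":0,"grip":0.8},{"tx":0,"ty":0,"tz":-0.06,"ax":0,"ay":0,"az":0,"grip":0.8},{"tx":-0.04,"ty":-0.04,"tz":-0.04,"ax":0,"ay":0,"az":0,"grip":0.8},{"tx":-0.05,"ty":-0.05,"tz":0,"ax":0,"ay":0,"az":0,"grip":0.8},{"tx":-0.05,"ty":-0.05,"tz":0,"ax":0,"ay":0,"az":0,"grip":0.8},{"tx":-0.05,"ty":-0.04,"tz":0,"ax":0,"ay":0,"az":0,"grip":0.8},{"tx":-0.05,"ty":0,"tz":0,"ax":0,"ay":0,"az":0,"grip":0.8},{"tx":-0.05,"ty":0,"tz":0,"ax":0,"ay":0,"az":0,"grip":0.8},{"tx":0,"ty":0,"tz":0,"ax":0,"ay":0,"az":0,"grip":0.8},{"tx":0,"ty":0,"tz":0,"ax":0,"ay":0,"az":0,"grip":0.8}]'
python3 - <<'E'
from h import *
a=[]
for c in ("scene","top"):
    im,d=robot.capture(c); np.savez(f'/tmp/{c}.npz',im=im,d=d); a.append(im)
save('end',np.hstack([cv2.resize(x,(400,300)) for x in a]))
E
python3 fit.py
```

```text
time: 28.48
tcp_pos: [527.1, 379.5, 61.2]
ee_rot: [0.669, 0.743, -0.0, -0.0]
contact_force: [0.1, 0.2, -0.5]
finger_gap: 68.1
grip_force: 0.0
time: 29.98
tcp_pos: [393.2, 90.8, 267.6]
ee_rot: [0.67, 0.743, -0.0, -0.0]
contact_force: [0.1, -0.1, -0.4]
finger_gap: 68.2
grip_force: 0.0
scene barrel mid [ 571.3 -180.    55.9] [ 580.  -300.    61.5] 267 1.5 yrange [-320.3 -170.8]
  flange n 160
scene shank [550.2 175.   60.5] [532.1 330.   60.6] 533 1.5 yr [171.2 426.7]
  along extents from y=330 point [-97.2 162.4] height of handle top 74.3
[np.float64(24.0), np.float64(22.0), np.float64(15.0), np.float64(14.0), np.float64(13.0), np.float64(15.0), np.float64(13.0), np.float64(14.0)]
top barrel mid [ 572.6 -180.    53.8] [ 578.3 -300.    60.7] 273 1.51 yrange [-321.5 -173.1]
  flange n 123
top shank [550.1 175.   59.1] [532.5 330.   58.5] 462 1.54 yr [167.6 424.3]
  along extents from y=330 point [-95.6 165.1] height of handle top 72.4
[np.float64(23.0), np.float64(22.0), np.float64(18.0), np.float64(13.0), np.float64(13.0), np.float64(12.0), np.float64(13.0), np.float64(15.0)]
```

View pics/end.png

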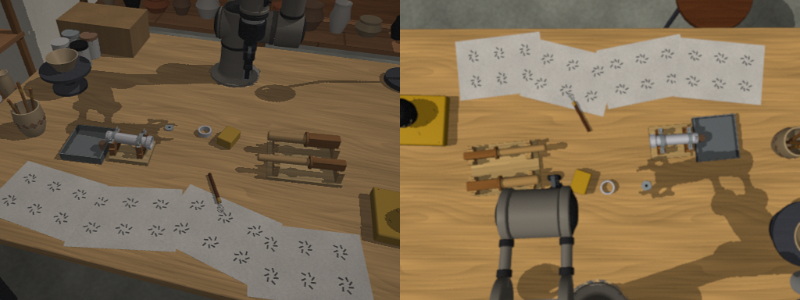

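The final picture shows the ram back on the rack (scene crop about 300,160), the plug in the tray (about 105,145), and the other things where they were. The ram's fitted pose is within 2 mm of its starting pose.

```bash
python3 -c "
from station import robot
print(robot.job_done())"
```

```text
the job is handed in; nothing more can be done
None
```

The job is handed in: the plug is out in the reclaim tray, the slim ram is back in its place on the rack, and the highest push I measured was about 11 N, all of it along the bore.

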